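Slide a woven box down the finishing lane

ROBOT

A 7-joint arm with a two-finger parallel gripper is mounted at the origin on the work surface. World frame = base frame: x ahead of the robot, y to its left, z up, the work surface at z = 0. Lengths are in m, angles in rad, forces in N, time in s.
With the tool pointing down it reaches from about 0.4 to 0.85 m from the base axis. Payload 4.4 kg.
Tool frame: the origin (TCP) lies at the very end of the fingers, on their centre line; the grasp point (between the pads) lies 19 mm behind it; z points along the fingers, y is the direction in which the jaws open and shut (so a half turn about z gives the same grasp; the last joint's range is limited). The gripper opens to 94 mm and grips with 3 to 60 N. Pads are 16 mm wide; open, the fingers measure 119 mm over their backs; the gripper's body (75 mm by 177 mm) begins 78 mm behind the grasp point.
Start: joints at [1.138, 0.628, 0.038, 1.517, -0.027, 0.996, -0.02], TCP at [0.233, -0.607, 0.205] pointing down, gripper open.
Joint ranges: [-3.06, 3.06], [-0.37, 2.12], [-1.25, 1.32], [0.18, 2.47], [-1.1, 4.24], [0.23, 1.98], [-2.94, 2.94]. Speed limits (rad/s): [2.57, 2.57, 3.14, 3.14, 3.14, 3.14, 3.14].

INTERFACE

Orientations are given as a unit quaternion [w, x, y, z].
In Python, from station import sense, eyes, ctrl, models gives the robot as it stands.
- The arm moves only by the shell command python3 -m creep 'ROWS' [FORCE]. ROWS is JSON, a list of rows, each an object with "xyz": the shift along the tool's x, y, z in units of 30 cm (1.0 is 30 cm), a list of three; "rot": the turn, a rotation vector about the tool's x, y, z in units of 60 degrees (1.0 is 60 degrees), a list of three; "grip": the opening, from 0 (shut) to 1 (fully open). A call has 1 to 20 rows; each row shifts and turns the commanded pose from where the row before left it, along the tool's axes as they then stand; what a row does not reach is not made up. A row lasts 1/8 s, in which the tool goes at most 62.5 mm and 10.7 degrees, less where a joint would pass 70% of its speed; a pose out of reach is approached as far as the arm can. A call with a number of a shift or a turn outside -1 to 1 is refused whole. A call with a gripper value outside its range is refused whole. The fingers move at their own pace and stop on an object; FORCE is the grip in N (left out, the last holds). Time passes only in rows, so rows that do not move let the fingers close. It gives the time, the measured TCP pose, the force and the opening at its end, in the units of the state.
- sense(): the state, without advancing time (a new reading comes with each control period).
- eyes.grab_frame(name): name is "side" or "top"; returns a dict with "image" (384x512x3 uint8, red, green, blue), "mtx" (3x3 intrinsics, pixels), "R" (3x3) and "t" (3): a world point X has camera coordinates R X + t. Camera axes: x right, y down, z forward; pixel columns grow to the right and rows downward; lengths in m; the calibration is good to about 2 mm. A picture is of the moment at which its call begins. There is no depth.
- ctrl.sign_off(): hands the job in, once; it reports no verdict.
Trained networks look in the newest picture that a camera, given by its name, has taken for a name from the list of things; names that differ only in an ending like _2 or _b are one class to them, and where a whole thing is asked for, a point or a joint stands for the part that bears it (a point fixed in the world has none). Each returns a list of dicts, best first, with "confidence" (0 to 1); they miss things now and then, are a little off and sometimes report something else, mostly with a low value. They report only what shows in the picture. A call takes as long as a camera call.
- models.boxes_of(camera, name): "position" ([x, y, z] in m, in world coordinates, good to about 4 mm: the middle of the surface that is visible of it).
- models.mark_of(camera, name): "position" ([x, y, z] in m, in world coordinates, good to about 4 mm: a listed point, or the origin of a listed thing).
The state is a dict: "t": time; "joint_positions": joint angles; "qvel": joint speeds; "joint_torque": joint torques, N m; "position": TCP position; "tool_rot": TCP orientation; "force": force on the tool from outside, world axes, zero at the start; "ft_torque": the same for the moment, N m; "opening": finger opening in m.
Only numpy, scipy, OpenCV 4.12 (cv2) and the standard library are available. Lean on these libraries where they do the work, as an engineer would, in place of code of your own. Each camera call takes 0.05 s, during which the arm holds its last target.

TASK

Push the rectangular woven box standing on the open end of the lane board down the lane, between the two guide rails, until it sits square up against the wooden end stop, then move clear of it. Nothing may touch either rail on the way (the weave snags), so straighten and centre the box by nudging it before it goes in. Push only on the box's walls: do not grip it, lift it, tip it or touch its lid knob, and leave everything else where it is.

Things in the scene. Friction and masses are not known exactly. Their poses are not given: they have to be found in the camera images.
- basket: the rectangular woven cane box with a pale flat lid, to be pushed: 120 long (x) x 104 wide (y) x 80 high, plus the lid knob on top; about 0.5 kg (hidden mass and friction vary). Origin at the centre of its underside, z up, x pointing down the lane. It starts on the board's open end in front of the rails, up to 25 mm off the lane's centre line and up to 0.2 rad skewed; its bottom is flat and it slides with moderate friction (a push of a few N) and does not roll or coast
- lid_knob: turned dark wooden knob on top of the box, 26 across and 24 high, origin at its foot, the centre of the box's lid (80 above the box's underside); not to be touched
- lane: fixed dark wooden lane board lying on the table, 470 x 200 x 12 thick. Origin on the table (z = 0, under the board) on the lane's centre line; x points down the lane towards the stop, y to the left as seen looking down the lane, z up. The board spans x -220 to +250, y -100 to +100, its top is at z 12. The robot sees the lane running roughly from its right to its left
- rail_left: pale wooden guide rail at the lane's left (+y), fixed to the board: 200 long, 14 wide, 18 high (its top is 30 above the table). It spans x -30 to +170 of the lane, its inner face is at lane y +63. Origin at lane (0, +70, 12). With the other rail it leaves a gap of 126 for the 104 wide box: 11 each side when centred
- rail_right: the same rail at the lane's right, mirrored: inner face at lane y -63, origin at lane (0, -70, 12), spans x -30 to +170
- stop_face (a point): middle of the face of the fixed pale wooden end stop, a bar 154 wide, 20 thick and 30 high across the far end of the rails; the face is at lane x +170, so the box against it has its origin at lane x +110
- spool: bystander: small wooden spool, 40 across, 40 high, standing on the lane board behind the stop; origin at its underside
- bowl: bystander: shallow white bowl, 120 across, 40 high, on the table beside the lane; origin at its underside
- shears: bystander: steel shears with dark loops, about 180 long, 10 high, lying beside the lane; origin under the pivot
- awl: bystander: awl with a wooden handle, 135 long, 24 high, lying beside the lane; origin under the front of the handle
- jar: bystander: amber glass jar with steel lid, 60 across, 80 high, beside the lane; origin at its underside
- round_basket: bystander: round woven basket, about 150 across, 110 high, at the left of the table; origin at its underside
- mallet: bystander: wooden mallet, 240 long, lying on the table's right; origin at its underside

How it is judged:
On the way:
1. the box is standing on the board, wholly between the rails (x of basket in the frame of lane above 0.035 m and z of basket in the frame of lane below 0.016 m), for 0.1 s.
At the end, for the whole second after the job is handed in: the box stands flat on the lane board between the rails, at rest, its front within 7 mm of the end stop, square to the lane within 0.1 rad, touching neither rail (x of basket in the frame of lane between 0.103 and 0.113 m and y of basket in the frame of lane between -0.012 and 0.012 m and angle between the x axis of basket and the x axis of lane, either way round below 0.1 rad and z of basket in the frame of lane between 0.009 and 0.016 m and angle between basket's own z axis and vertical below 0.05 rad and linear speed of basket below 0.01 m/s and angular speed of basket below 0.05 rad/s).
It fails at once if something touched a guide rail (contact force between any of rail_left, rail_right and anything else above 0.2 N).
It fails at once if the box was lifted or tipped (z of basket in the frame of lane above 0.02 m or angle between basket's own z axis and vertical above 0.12 rad).
It fails at once if the lid knob was touched (contact force between lid_knob and anything else above 0.3 N).
It fails at once if a bystander was disturbed (distance of any of spool, bowl, shears, awl, jar, round_basket, mallet from where it was at the start of the episode above 0.02 m).
It also fails if it takes over 72 s, if anything falls off the work surface, if the arm or the gripper's body presses on something with over 40 N, if the wrist force passes 120 N, or if a joint passes its speed limit or range.

## Working session

There is one attempt and no reset: what is moved stays moved. The work goes in short steps, Python scripts to look and compute and a shell command to move; the robot and the scene stay as the last step left them, time stands still between calls to the robot, and variables do not carry over. Pictures are saved under pics/ and viewed, and the job is handed in when it is done.

```bash
ls; mkdir -p pics; python3 - <<'E'
from station import sense, eyes, ctrl, models
import cv2
s=sense(); print(s)
for c in ("side","top"):
    f=eyes.grab_frame(c); cv2.imwrite(f"pics/{c}0.png",f["image"][:,:,::-1]); print(c,f["mtx"],f["R"],f["t"])
    for n in ["basket","lid_knob","lane","rail_left","rail_right","stop_face","spool","bowl","shears","awl","jar","round_basket","mallet"]:
        print(n,[(round(d["confidence"],2),[round(v,3) for v in d["position"]]) for d in models.mark_of(c,n)[:2]])
print(sense()["t"])
E
```

```text
pics
{'t': 0.0, 'joint_positions': array([ 1.13822096,  0.62933837,  0.03843048,  1.51834825, -0.02699886,
        0.99626505, -0.02001008]), 'qvel': array([-0.00125009, -0.00031218,  0.00090601, -0.00083448, -0.00030721,
        0.0018511 ,  0.00082827]), 'joint_torque': array([ 6.94239043e-04, -5.49724460e+01,  1.14374321e+00, -1.86628211e+01,
       -5.20217337e-02,  2.35281122e-02,  2.07308749e-04]), 'position': array([ 0.23289498, -0.60614837,  0.20456524]), 'tool_rot': array([-9.03621529e-04,  9.83231111e-01,  1.82361550e-01, -1.76508446e-04]), 'force': array([0.52174635, 0.20513622, 0.87567584]), 'ft_torque': array([-0.05983941,  0.03927736,  0.01860596]), 'opening': 0.0937771750826993}
side [[482.68339791   0.         257.16376913]
 [  0.         482.68339791 191.69573931]
 [  0.           0.           1.        ]] [[-0.84105964 -0.54093949  0.00177388]
 [-0.33528511  0.5187266  -0.78645191]
 [ 0.42450273 -0.66204772 -0.61764897]] [0.44279214 0.2328294  1.22839438]
basket [(0.64, [0.552, -0.069, 0.014])]
lid_knob [(0.45, [0.393, 0.036, 0.001]), (0.43, [0.553, -0.07, 0.094])]

[... 630 characters left out ...]
0.11727471 -0.99309861 -0.0013428 ]
 [-0.96977837  0.11481192 -0.21528619]
 [ 0.21395459 -0.02394541 -0.97655008]] [0.04297427 0.54885712 1.23946456]
basket [(0.71, [0.55, -0.07, 0.011])]
lid_knob [(0.41, [0.554, -0.068, 0.089])]
lane [(0.76, [0.547, 0.065, -0.001])]
rail_left [(0.67, [0.48, 0.057, 0.015])]
rail_right [(0.68, [0.616, 0.073, 0.01])]
stop_face [(0.67, [0.339, 0.469, -0.003])]
spool [(0.63, [0.48, 0.285, 0.01])]
bowl [(0.82, [0.35, 0.202, -0.002])]
shears [(0.73, [0.704, 0.068, 0.006])]
awl [(0.59, [0.611, 0.073, 0.013]), (0.58, [0.398, 0.032, -0.003])]
jar [(0.74, [0.671, 0.249, -0.001])]
round_basket [(0.81, [0.343, 0.466, -0.003])]
mallet [(0.85, [0.391, -0.461, 0.002])]
1.4
```

View pics/side0.png

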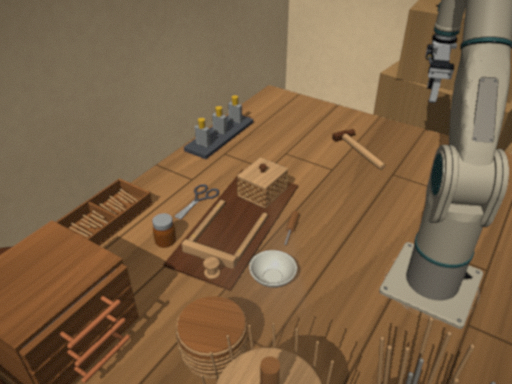

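View pics/top0.png

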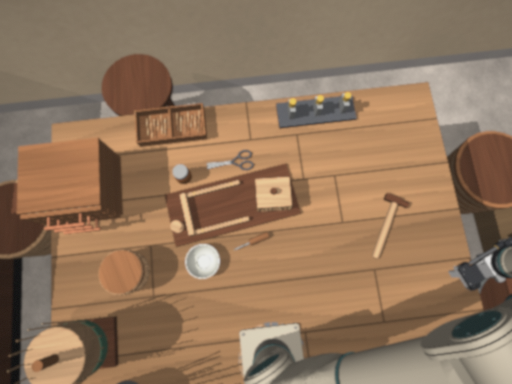

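```bash
python3 - <<'E'
import cv2
a=cv2.imread("pics/side0.png")[150:290,155:305]; cv2.imwrite("pics/side0c.png",cv2.resize(a,None,fx=4,fy=4,interpolation=cv2.INTER_CUBIC))
a=cv2.imread("pics/top0.png")[160:250,160:310]; cv2.imwrite("pics/top0c.png",cv2.resize(a,None,fx=5,fy=5,interpolation=cv2.INTER_CUBIC))
E
```

```text
(no output)
```

View pics/side0c.png

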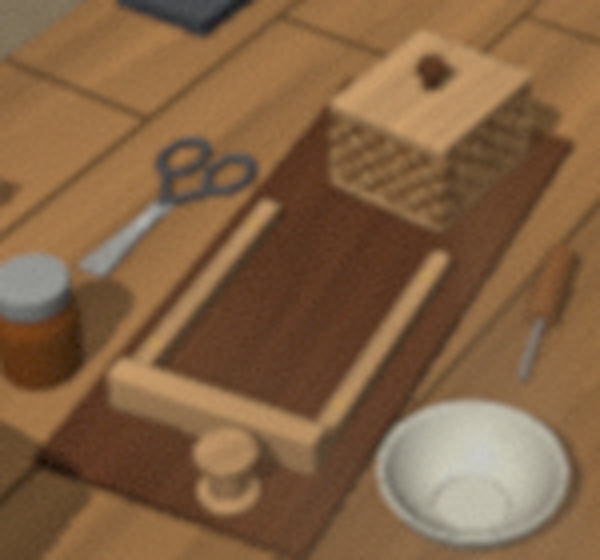

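View pics/top0c.png

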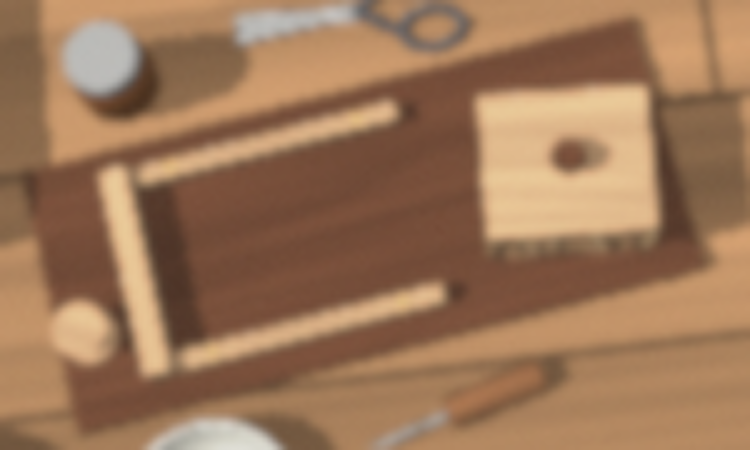

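```bash
cat > h.py <<'E'
from station import sense, eyes, ctrl, models
import cv2, numpy as np
from scipy.optimize import least_squares
CAM={}
def shot(tag, rs=(155,305,150,290), rt=(160,310,160,250)):
    for c,r,f in (("side",rs,4),("top",rt,5)):
        g=eyes.grab_frame(c); cv2.imwrite(f"pics/{c}{tag}.png",g["image"][:,:,::-1])
        a=g["image"][r[2]:r[3],r[0]:r[1],::-1]
        cv2.imwrite(f"pics/{c}{tag}c.png",cv2.resize(a,None,fx=f,fy=f,interpolation=cv2.INTER_CUBIC))
M={"side":(np.array([[482.68339791,0,257.16376913],[0,482.68339791,191.69573931],[0,0,1]]),np.array([[-0.84105964,-0.54093949,0.00177388],[-0.33528511,0.5187266,-0.78645191],[0.42450273,-0.66204772,-0.61764897]]),np.array([0.44279214,0.2328294,1.22839438])),
"top":(np.array([[365.12404231,0,258.93429736],[0,365.12404231,195.97002729],[0,0,1]]),np.array([[-0.11727471,-0.99309861,-0.0013428],[-0.96977837,0.11481192,-0.21528619],[0.21395459,-0.02394541,-0.97655008]]),np.array([0.04297427,0.54885712,1.23946456]))}
CR={"side":(4,155,150),"top":(5,160,160)}
def proj(c,X):
    K,R,t=M[c]; p=(K@(R@np.atleast_2d(X).T+t[:,None])).T; return p[:,:2]/p[:,2:]
def full(c,uv):
    f,ox,oy=CR[c]; return (np.array(uv)+.5)/f-.5+[ox,oy]
def crop(c,p):
    f,ox,oy=CR[c]; return (p-[ox,oy]+.5)*f-.5
def place(q,P):
    P=np.array(P,float); c,s=np.cos(q[2]),np.sin(q[2])
    return np.c_[q[0]+c*P[:,0]-s*P[:,1],q[1]+s*P[:,0]+c*P[:,1],P[:,2]]
def fit(obs,q0):
    # obs: list of (cam,(u,v) crop,(x,y,z))
    def res(q): return np.concatenate([(proj(c,place(q,[X]))[0]-full(c,uv)) for c,uv,X in obs])
    r=least_squares(res,q0,loss="soft_l1"); return r.x,r.fun.reshape(-1,2)
def rel(b,l):
    c,s=np.cos(l[2]),np.sin(l[2]); d=b[:2]-l[:2]
    return np.array([c*d[0]+s*d[1],-s*d[0]+c*d[1],b[2]-l[2]])
def lines(im,c,q,P,E,col):
    p=crop(c,proj(c,place(q,P)))
    for i,j in E: cv2.line(im,tuple(int(round(v)) for v in p[i]),tuple(int(round(v)) for v in p[j]),col,1)
def bx(x0,x1,y0,y1,z0,z1):
    P=[(x,y,z) for z in(z0,z1) for x,y in((x0,y0),(x1,y0),(x1,y1),(x0,y1))]
    E=[(0,1),(1,2),(2,3),(3,0),(4,5),(5,6),(6,7),(7,4),(0,4),(1,5),(2,6),(3,7)]; return P,E
def overlay(tag,lane,b=None):
    for c in M:
        im=cv2.imread(f"pics/{c}{tag}c.png")
        for B in ((-.22,.25,-.1,.1,0,.012),(-.03,.17,.063,.077,.012,.03),(-.03,.17,-.077,-.063,.012,.03),(.17,.19,-.077,.077,.012,.042)):
            lines(im,c,lane,*bx(*B),(0,255,0))
        if b is not None: lines(im,c,b,*bx(-.06,.06,-.052,.052,.012,.092),(255,255,0))
        cv2.imwrite(f"pics/{c}{tag}o.png",im)
E
python3 - <<'E'
from h import *
S,T="side","top"
L=[(S,(573,145),(-.22,.1,.012)),(S,(300,556),(.25,.1,.012)),(S,(40,458),(.25,-.1,.012)),
(T,(635,18),(-.22,-.1,.012)),(T,(710,262),(-.22,.1,.012)),(T,(80,432),(.25,.1,.012)),(T,(27,175),(.25,-.1,.012))]
B=[(S,(430,32),(-.06,-.052,.092)),(S,(532,75),(-.06,.052,.092)),(S,(435,152),(.06,.052,.092)),(S,(330,103),(.06,-.052,.092)),(S,(443,228),(.06,.052,.012)),(S,(333,183),(.06,-.052,.012)),
(T,(475,95),(.06,-.052,.092)),(T,(650,85),(-.06,-.052,.092)),(T,(658,235),(-.06,.052,.092)),(T,(487,243),(.06,.052,.092))]
l,r=fit(L,[.548,.064,1.69]); print(l,r.round(1).tolist())
b,r=fit(B,[.552,-.07,1.69]); print(b,r.round(1).tolist()); print(rel(b,l))
for c in(S,T):
  print(c,fit([o for o in L if o[0]==c],l)[0],fit([o for o in B if o[0]==c],b)[0])
overlay("0",l,b)
E
```

```text
[0.545977   0.06345479 1.71433186] [[0.6, -1.9], [2.0, -0.6], [-1.2, -0.7], [-0.4, -0.6], [-0.4, 1.2], [-0.3, 0.6], [-1.1, -0.6]]
[ 0.55065098 -0.07088333  1.49577344] [[-0.9, -0.9], [1.1, -0.1], [2.0, -0.1], [0.1, -0.7], [-0.4, 2.2], [-0.0, 0.3], [0.5, -0.1], [-0.3, 0.5], [-0.1, -0.4], [-0.7, -0.6]]
[-0.13362523  0.01459023 -0.21855842]
side [0.54563293 0.06711703 1.70861386] [ 0.55091934 -0.07046819  1.48197198]
top [0.54648438 0.06135103 1.7163082 ] [ 0.54996713 -0.07138742  1.50798902]
```

View pics/side0o.png

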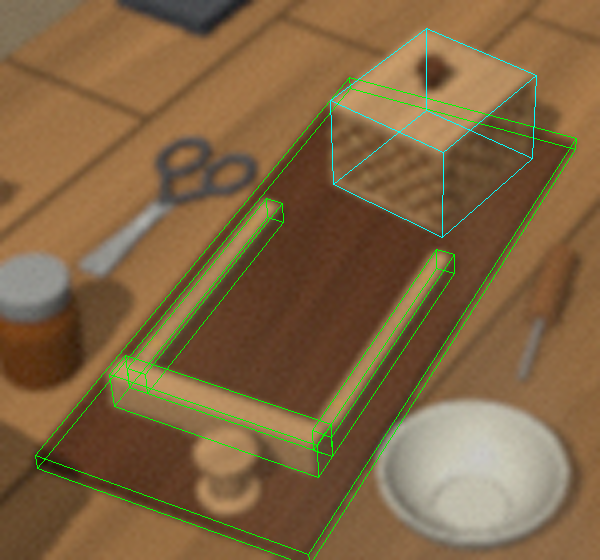

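View pics/top0o.png

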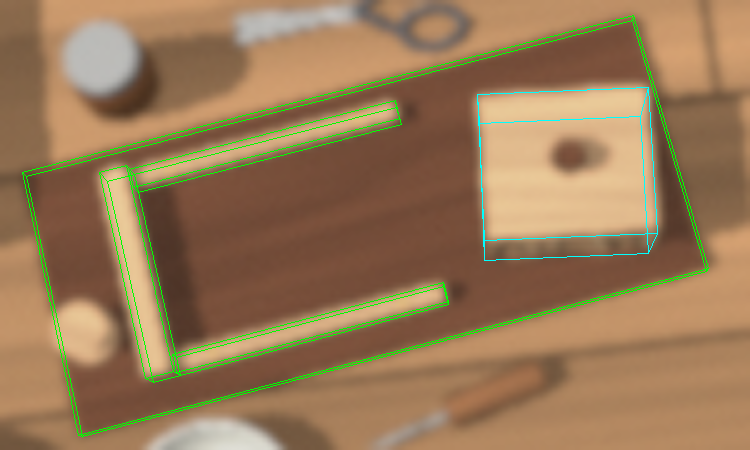

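```bash
cat >> h.py <<'E'
S,T="side","top"
def jfit(L,B,x0,sig=1.0):
    # x: lane(3), box(3), per-camera pixel offsets (4)
    def res(x):
        o={S:x[6:8],T:x[8:10]}
        a=[proj(c,place(x[:3],[X]))[0]+o[c]-full(c,uv) for c,uv,X in L]+[proj(c,place(x[3:6],[X]))[0]+o[c]-full(c,uv) for c,uv,X in B]
        return np.concatenate(a+[x[6:]/sig])
    r=least_squares(res,np.r_[x0,0,0,0,0],loss="soft_l1"); return r
LP=[(S,(573,145),(-.22,.1,.012)),(S,(300,556),(.25,.1,.012)),(S,(40,458),(.25,-.1,.012)),
(T,(635,18),(-.22,-.1,.012)),(T,(710,262),(-.22,.1,.012)),(T,(80,432),(.25,.1,.012)),(T,(27,175),(.25,-.1,.012)),
(S,(425,252),(-.03,.063,.03)),(S,(448,258),(-.03,.077,.03)),(S,(280,208),(-.03,-.063,.03)),(S,(260,200),(-.03,-.077,.03)),
(S,(112,372),(.19,-.077,.042)),(S,(313,470),(.19,.077,.012)),
(T,(98,172),(.19,-.077,.042)),(T,(147,378),(.19,.077,.042)),(T,(127,165),(.17,-.077,.042)),(T,(170,372),(.17,.077,.042)),
(T,(392,98),(-.03,-.077,.03)),(T,(400,120),(-.03,-.063,.03)),(T,(442,285),(-.03,.063,.03)),(T,(448,305),(-.03,.077,.03))]
def boxpts(s,t):
    # lid corners in order (-,-),(-,+),(+,+),(+,-) then bottom (+,+),(+,-)
    C=[(-.06,-.052,.092),(-.06,.052,.092),(.06,.052,.092),(.06,-.052,.092),(.06,.052,.012),(.06,-.052,.012)]
    return [(S,p,c) for p,c in zip(s,C) if p]+[(T,p,c) for p,c in zip(t,C) if p]
E
python3 - <<'E'
from h import *
B=boxpts([(430,32),(532,75),(435,152),(330,103),(443,228),(333,183)],[(650,85),(658,235),(487,243),(475,95)])
r=jfit(LP,B,[.546,.064,1.71,.551,-.07,1.5]); x=r.x
np.set_printoptions(precision=4,suppress=True)
print(x); print(rel(x[3:6],x[:3])); print(r.fun[:-4].reshape(-1,2).round(1).tolist())
E
```

```text
[ 0.5477  0.0637  1.7126  0.5518 -0.0722  1.497  -0.2878  0.5977  0.1439
  0.566 ]
[-0.1351  0.0152 -0.2157]
[[-0.1, -1.4], [0.9, -0.2], [-2.1, -0.4], [-0.3, -0.4], [-0.5, 1.4], [-0.3, 0.6], [-1.0, -0.6], [2.0, -0.3], [0.7, -0.5], [-0.2, -0.8], [0.6, -0.0], [-1.6, 0.8], [0.3, 2.1], [0.2, 0.0], [-0.4, -0.0], [-0.2, 0.0], [0.6, -0.3], [0.6, 0.6], [-0.1, -0.3], [0.1, -0.5], [-0.1, -0.8], [-1.3, -0.6], [0.7, 0.2], [1.6, 0.1], [-0.3, -0.4], [-0.7, 2.4], [-0.4, 0.5], [0.1, 0.6], [0.4, -0.3], [-0.2, -0.4], [0.9, 0.1]]
```

```bash
cat >> h.py <<'E'
LANE=np.array([.5477,.0637,1.7126])
from scipy.spatial.transform import Rotation as Ro
def st():
    s=sense(); q=s["tool_rot"]; R=Ro.from_quat([q[1],q[2],q[3],q[0]]).as_matrix()
    p=rel(np.r_[s["position"][:2],0],LANE)
    print("t",round(s["t"],2),"tcp",s["position"].round(4),"lane xy",p[:2].round(4),"headx-lane",round(float((np.arctan2(R[1,0],R[0,0])-LANE[2]+np.pi)%(2*np.pi)-np.pi),4),"tz",R[:,2].round(3),"F",s["force"].round(2),"open",round(s["opening"],4)); return s,R
def need(lx,ly,z):
    s,R=st(); w=place(LANE,[(lx,ly,z)])[0]; d=R.T@(w-s["position"]); print("mm",(d*1000).round(1),"units",(d/.3).round(4))
E
python3 -m creep '[{"xyz":[0,0,0],"rot":[0,0,0.1075],"grip":0.68},{"xyz":[0,0,0],"rot":[0,0,0.1075],"grip":0.68},{"xyz":[0,0,0],"rot":[0,0,0],"grip":0.68}]'
python3 -c "
from h import *
need(-.13,.12,.2)"
```

```text
t: 1.78
position: [0.2332, -0.6067, 0.2055]
tool_rot: [0.0, 0.997, 0.071, -0.0]
force: [-0.2, 0.7, -0.3]
opening: 0.0671
t 1.77 tcp [ 0.2332 -0.6067  0.2055] lane xy [-0.6193  0.4061] headx-lane -1.5697 tz [-0. -0. -1.] F [-0.19  0.7  -0.31] open 0.0671
mm [ 286.6 -489.     5.4] units [ 0.9554 -1.6298  0.0179]
```

```bash
python3 -m creep '[{"xyz":[0.096,-0.163,0],"rot":[0,0,0],"grip":0.68},{"xyz":[0.096,-0.163,0],"rot":[0,0,0],"grip":0.68},{"xyz":[0.096,-0.163,0],"rot":[0,0,0],"grip":0.68},{"xyz":[0.096,-0.163,0],"rot":[0,0,0],"grip":0.68},{"xyz":[0.096,-0.163,0],"rot":[0,0,0],"grip":0.68},{"xyz":[0.096,-0.163,0],"rot":[0,0,0],"grip":0.68},{"xyz":[0.096,-0.163,0],"rot":[0,0,0],"grip":0.68},{"xyz":[0.096,-0.163,0],"rot":[0,0,0],"grip":0.68},{"xyz":[0.096,-0.163,0],"rot":[0,0,0],"grip":0.68},{"xyz":[0.096,-0.163,0],"rot":[0,0,0],"grip":0.68},{"xyz":[0,0,0],"rot":[0,0,0],"grip":0.68}]'
python3 -c "
from h import *
need(-.13,.12,.045)"
```

```text
t: 3.15
position: [0.4511, -0.0771, 0.2057]
tool_rot: [-0.001, 0.997, 0.077, 0.001]
force: [-0.6, -1.1, -0.2]
opening: 0.0637
t 3.15 tcp [ 0.4511 -0.0771  0.2057] lane xy [-0.1258  0.1155] headx-lane -1.5594 tz [ 0.002  0.002 -1.   ] F [-0.63 -1.15 -0.24] open 0.0637
mm [ -4.8   4.4 160.7] units [-0.0161  0.0147  0.5356]
```

```bash
python3 -m creep '[{"xyz":[0,0,0.134],"rot":[0,0,0],"grip":0.68},{"xyz":[0,0,0.134],"rot":[0,0,0],"grip":0.68},{"xyz":[0,0,0.134],"rot":[0,0,0],"grip":0.68},{"xyz":[0,0,0.134],"rot":[0,0,0],"grip":0.68},{"xyz":[0,0,0],"rot":[0,0,0],"grip":0.68},{"xyz":[0,0,0],"rot":[0,0,0],"grip":0.68}]'
python3 -c "
from h import *
need(-.13,.065,.045)
shot('1')"
```

```text
t: 3.9
position: [0.4498, -0.0828, 0.0457]
tool_rot: [0.0, 0.998, 0.071, 0.001]
force: [-0.2, -0.3, 0.5]
opening: 0.0637
t 3.9 tcp [ 0.4498 -0.0828  0.0457] lane xy [-0.1312  0.1176] headx-lane -1.5713 tz [ 0.001 -0.    -1.   ] F [-0.2  -0.27  0.49] open 0.0637
mm [52.6 -1.2  0.7] units [ 0.1755 -0.004   0.0025]
```

View pics/side1c.png

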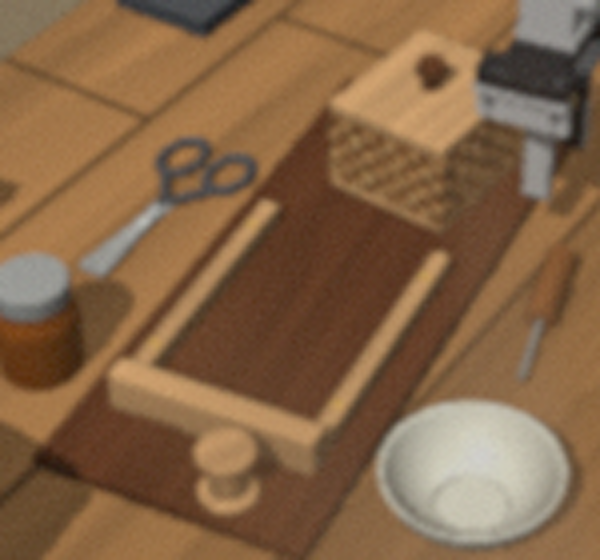

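View pics/top1c.png

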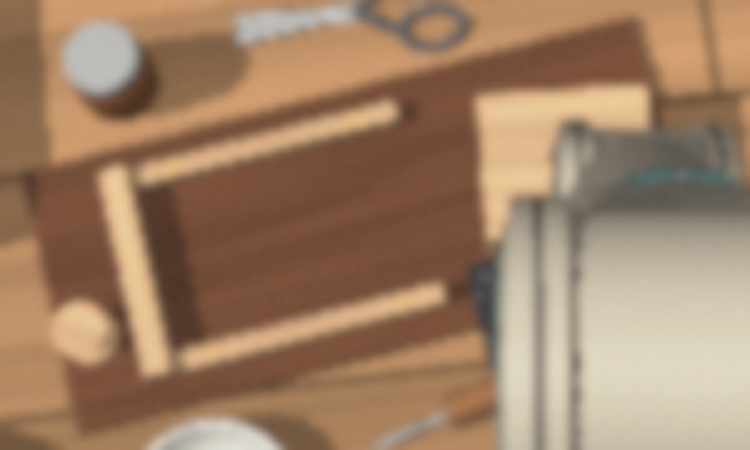

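```bash
python3 -m creep '[{"xyz":[0.04,0,0],"rot":[0,0,0],"grip":0.68},{"xyz":[0.04,0,0],"rot":[0,0,0],"grip":0.68},{"xyz":[0.02,0,0],"rot":[0,0,0],"grip":0.68},{"xyz":[0.01,0,0],"rot":[0,0,0],"grip":0.68},{"xyz":[0.01,0,0],"rot":[0,0,0],"grip":0.68}]'
python3 -c "
from h import *
need(-.13,.060,.045)"
for i in 1; do python3 -m creep '[{"xyz":[0.01,0,0],"rot":[0,0,0],"grip":0.68},{"xyz":[0.01,0,0],"rot":[0,0,0],"grip":0.68},{"xyz":[0,0,0],"rot":[0,0,0],"grip":0.68}]'; done
python3 -c "
from h import *
need(-.13,.060,.045)"
```

```text
t: 4.62
position: [0.4835, -0.0771, 0.0444]
tool_rot: [-0.0, 0.998, 0.07, -0.001]
force: [-2.2, -1.3, 1.7]
opening: 0.064
t 4.62 tcp [ 0.4835 -0.0771  0.0444] lane xy [-0.1303  0.0835] headx-lane -1.5716 tz [-0.003 -0.    -1.   ] F [-2.19 -1.32  1.68] open 0.064
mm [23.5 -0.3 -0.6] units [ 0.0783 -0.001  -0.0021]
t: 5.0
position: [0.4914, -0.0759, 0.0447]
tool_rot: [-0.0, 0.997, 0.071, 0.0]
force: [0.5, -0.4, 0.0]
opening: 0.0636
t 5.0 tcp [ 0.4914 -0.0759  0.0447] lane xy [-0.1303  0.0755] headx-lane -1.5707 tz [ 0.001  0.    -1.   ] F [ 0.49 -0.37  0.04] open 0.0636
mm [15.5 -0.3 -0.3] units [ 0.0517 -0.001  -0.0011]
```

```bash

python3 -m creep '[{"xyz":[0.01,0,0],"rot":[0,0,0],"grip":0.68},{"xyz":[0.01,0,0],"rot":[0,0,0],"grip":0.68}]'
python3 -m creep '[{"xyz":[0.01,0,0],"rot":[0,0,0],"grip":0.68},{"xyz":[0,0,0],"rot":[0,0,0],"grip":0.68}]'
python3 -c "
from h import *
need(-.13,.060,.045)
shot('2')"
```

```text
t: 5.25
position: [0.4968, -0.0754, 0.0447]
tool_rot: [0.0, 0.998, 0.071, -0.0]
force: [-1.2, -1.3, -0.2]
opening: 0.064
t: 5.5
position: [0.5005, -0.0746, 0.0447]
tool_rot: [-0.0, 0.997, 0.071, 0.001]
force: [0.2, -0.8, -0.3]
opening: 0.064
t 5.5 tcp [ 0.5005 -0.0746  0.0447] lane xy [-0.1303  0.0662] headx-lane -1.5706 tz [ 0.001  0.    -1.   ] F [ 0.19 -0.79 -0.28] open 0.064
mm [ 6.2 -0.3 -0.3] units [ 0.0208 -0.0009 -0.0009]
```

View pics/side2c.png

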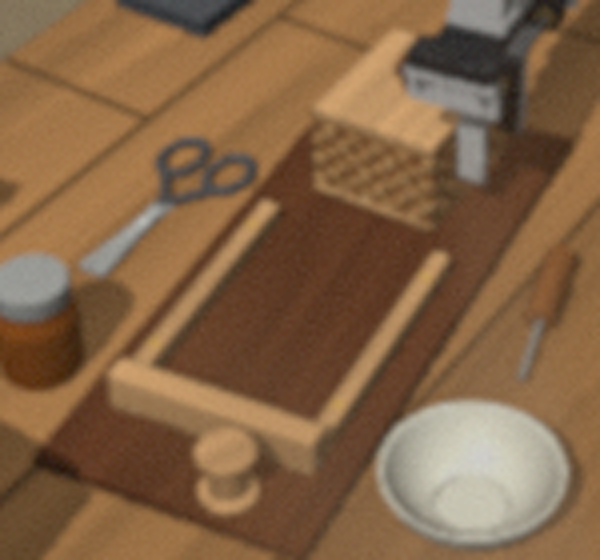

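```bash

python3 -m creep '[{"xyz":[-0.1,0,0],"rot":[0,0,0],"grip":0.68},{"xyz":[-0.1,0,0],"rot":[0,0,0],"grip":0.68},{"xyz":[0,0,-0.18],"rot":[0,0,0],"grip":0.68},{"xyz":[0,0,-0.18],"rot":[0,0,0],"grip":0.68},{"xyz":[0,0.2,-0.1],"rot":[0,0,0],"grip":0.68},{"xyz":[0,0.2,0],"rot":[0,0,0],"grip":0.68},{"xyz":[0,0.2,0],"rot":[0,0,0],"grip":0.68},{"xyz":[0,0.2,0],"rot":[0,0,0],"grip":0.68},{"xyz":[0,0,0],"rot":[0,0,0],"grip":0.68}]'
python3 -c "
from h import *
st()
shot('3')"
```

```text
t: 6.72
position: [0.473, -0.3227, 0.1806]
tool_rot: [0.002, 0.998, 0.067, 0.001]
force: [0.1, 0.6, -0.1]
opening: 0.064
t 6.72 tcp [ 0.473  -0.3227  0.1806] lane xy [-0.372   0.1285] headx-lane -1.5784 tz [ 0.001 -0.004 -1.   ] F [ 0.07  0.6  -0.09] open 0.064
```

View pics/side3c.png

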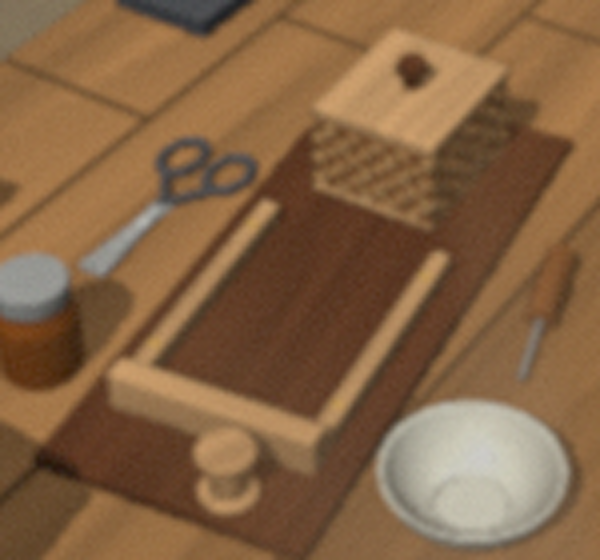

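View pics/top3c.png

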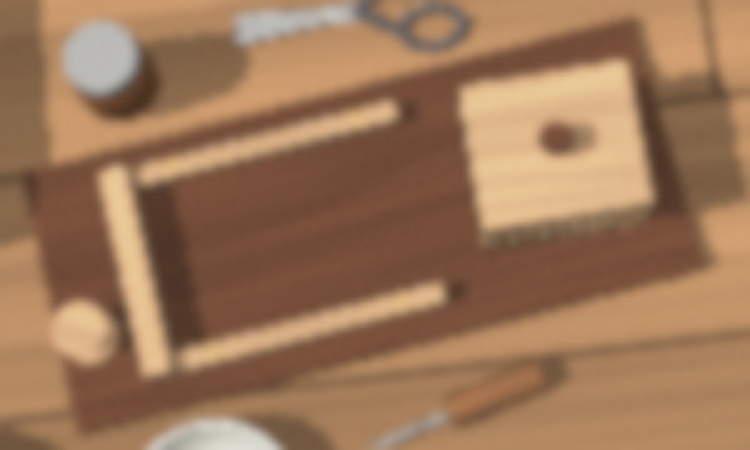

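```bash
cat >> h.py <<'E'
def bfit(s,t,tag=None):
    B=boxpts(s,t); x=jfit(LP,B,[.546,.064,1.71,.551,-.07,1.6]).x
    print("lane",x[:3].round(4),"box",x[3:6].round(4),"off",x[6:].round(2)); print("REL",rel(x[3:6],x[:3]).round(4))
    for nm,BB,o in (("side",[b for b in B if b[0]==S],None),("top",[b for b in B if b[0]==T],None)):
        LL=[l for l in LP if l[0]==nm]
        y=jfit(LL,BB,x[:6]).x; print(nm,"rel",rel(y[3:6],y[:3]).round(4))
    if tag: overlay(tag,x[:3],x[3:6])
    return x
E
python3 - <<'E'
from h import *
bfit([(400,30),(507,70),(435,152),(315,107),(434,228),(316,187)],[(630,60),(655,205),(483,233),(460,88)],"3")
E
```

```text
lane [0.5477 0.0636 1.7127] box [ 0.5648 -0.0664  1.6088] off [-0.28  0.69  0.11  0.51]
REL [-0.131   0.0014 -0.1039]
side rel [-0.133   0.002  -0.1126]
top rel [-0.13    0.0003 -0.1001]
```

View pics/top3o.png

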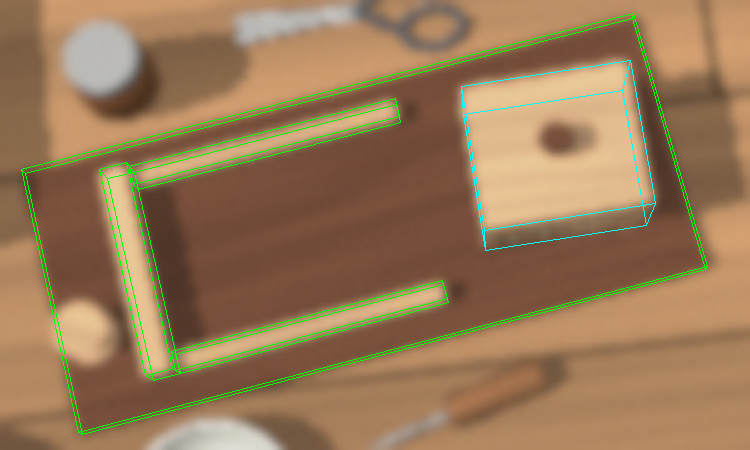

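View pics/side3o.png

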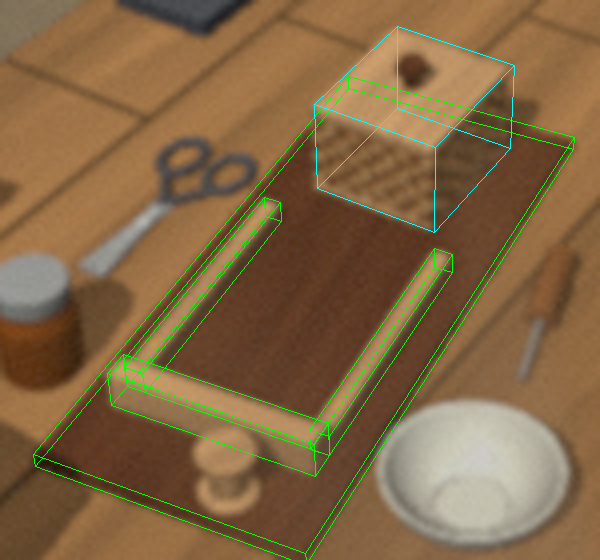

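```bash

python3 -m creep '[{"xyz":[0,0,0],"rot":[0,0,-0.15],"grip":0.68},{"xyz":[0,0,0],"rot":[0,0,-0.15],"grip":0.68},{"xyz":[0,0,0],"rot":[0,0,-0.15],"grip":0.68},{"xyz":[0,0,0],"rot":[0,0,-0.15],"grip":0.68},{"xyz":[0,0,0],"rot":[0,0,-0.15],"grip":0.68},{"xyz":[0,0,0],"rot":[0,0,-0.15],"grip":0.68},{"xyz":[0,0,0],"rot":[0,0,-0.15],"grip":0.68},{"xyz":[0,0,0],"rot":[0,0,-0.15],"grip":0.68},{"xyz":[0,0,0],"rot":[0,0,-0.15],"grip":0.68},{"xyz":[0,0,0],"rot":[0,0,-0.15],"grip":0.68},{"xyz":[0,0,0],"rot":[0,0,0],"grip":0.68},{"xyz":[0,0,0],"rot":[0,0,0],"grip":0.68}]'
python3 -c "
from h import *
need(-.26,0,.045);print(sense()['joint_positions'].round(2))"
```

```text
t: 8.32
position: [0.4739, -0.3156, 0.1808]
tool_rot: [-0.0, 0.656, 0.755, 0.0]
force: [-0.4, -0.8, 0.1]
opening: 0.0636
t 8.32 tcp [ 0.4739 -0.3156  0.1808] lane xy [-0.3651  0.1267] headx-lane -0.001 tz [ 0.  0. -1.] F [-0.36 -0.84  0.08] open 0.0636
mm [105.2 126.6 135.8] units [0.3506 0.422  0.4528]
[ 0.8   0.57 -0.4   1.77  0.28  0.86  0.42]
```

```bash

python3 -m creep '[{"xyz":[0.117,0.141,0],"rot":[0,0,0],"grip":0.68},{"xyz":[0.117,0.141,0],"rot":[0,0,0],"grip":0.68},{"xyz":[0.117,0.14,0],"rot":[0,0,0],"grip":0.68},{"xyz":[0,0,0.15],"rot":[0,0,0],"grip":0.68},{"xyz":[0,0,0.15],"rot":[0,0,0],"grip":0.68},{"xyz":[0,0,0.15],"rot":[0,0,0],"grip":0.68},{"xyz":[0,0,0],"rot":[0,0,0],"grip":0.68},{"xyz":[0,0,0],"rot":[0,0,0],"grip":0.68}]'
python3 -c "
from h import *
need(-.20,0,.045)"
```

```text
t: 9.32
position: [0.5853, -0.1945, 0.0471]
tool_rot: [0.001, 0.655, 0.755, 0.001]
force: [0.1, 0.1, 0.3]
opening: 0.0639
t 9.32 tcp [ 0.5853 -0.1945  0.0471] lane xy [-0.2609 -0.0007] headx-lane -0.0005 tz [ 0.002 -0.    -1.   ] F [0.11 0.11 0.26] open 0.0639
mm [60.9 -0.8  2.1] units [ 0.2031 -0.0026  0.0069]
```

```bash

python3 -m creep '[{"xyz":[0.05,0,0.005],"rot":[0,0,0],"grip":0.68},{"xyz":[0.05,0,0],"rot":[0,0,0],"grip":0.68},{"xyz":[0.03,0,0],"rot":[0,0,0],"grip":0.68},{"xyz":[0.014,0,0],"rot":[0,0,0],"grip":0.68},{"xyz":[0.014,0,0],"rot":[0,0,0],"grip":0.68},{"xyz":[0.014,0,0],"rot":[0,0,0],"grip":0.68},{"xyz":[0.014,0,0],"rot":[0,0,0],"grip":0.68},{"xyz":[0.014,0,0],"rot":[0,0,0],"grip":0.68},{"xyz":[0.014,0,0],"rot":[0,0,0],"grip":0.68},{"xyz":[0.014,0,0],"rot":[0,0,0],"grip":0.68},{"xyz":[0.014,0,0],"rot":[0,0,0],"grip":0.68},{"xyz":[0.014,0,0],"rot":[0,0,0],"grip":0.68},{"xyz":[0.014,0,0],"rot":[0,0,0],"grip":0.68}]'
python3 -c "
from h import *
need(-.18,0,.045); shot('4')"
```

```text
t: 10.95
position: [0.5725, -0.1145, 0.0442]
tool_rot: [0.0, 0.655, 0.755, -0.0]
force: [-0.0, -2.3, 0.9]
opening: 0.0637
t 10.95 tcp [ 0.5725 -0.1145  0.0442] lane xy [-0.1799  0.0007] headx-lane -0.0001 tz [-0. -0. -1.] F [-0.   -2.25  0.88] open 0.0637
mm [-0.1  0.7 -0.8] units [-0.0002  0.0022 -0.0027]
```

View pics/side4c.png

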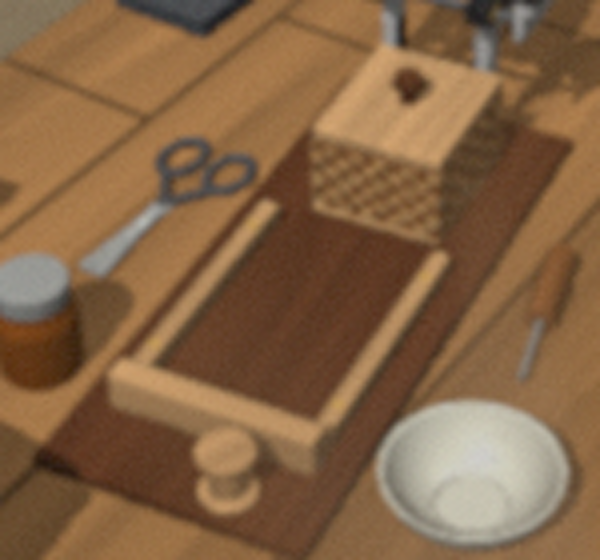

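View pics/top4c.png

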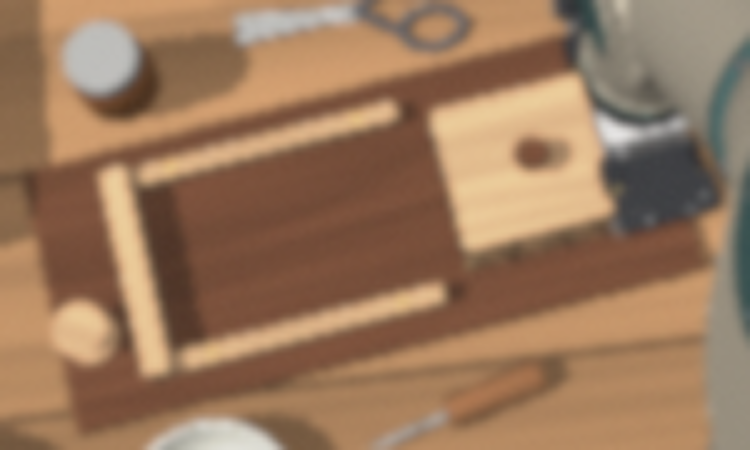

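```bash
python3 - <<'E'
from h import *
bfit([(388,43),(500,83),(440,165),(313,125),(440,242),(315,205)],[(572,73),(612,215),(465,253),(430,110)],"4")
bfit([None,(500,83),(440,165),(313,125),(440,242),(315,205)],[(572,73),None,(465,253),(430,110)],"4")
E
```

```text
lane [0.5475 0.0639 1.7129] box [ 0.5557 -0.0469  1.684 ] off [-0.19  0.34  0.08  0.48]
REL [-0.1108  0.0075 -0.0289]
side rel [-0.1163  0.0069 -0.0329]
top rel [-0.1022  0.0048 -0.0216]
lane [0.5475 0.0637 1.7126] box [ 0.557  -0.0473  1.707 ] off [-0.3   0.45  0.1   0.54]
REL [-0.1113  0.0063 -0.0056]
side rel [-0.1168  0.0051 -0.0083]
top rel [-0.1077  0.0052  0.0017]
```

View pics/top4o.png

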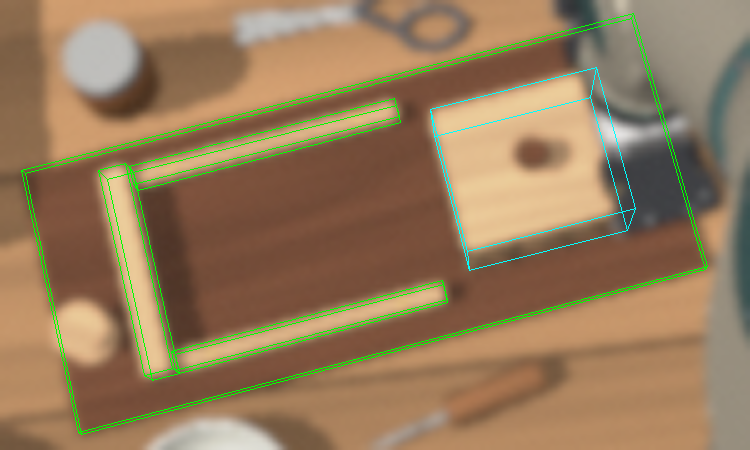

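View pics/side4o.png

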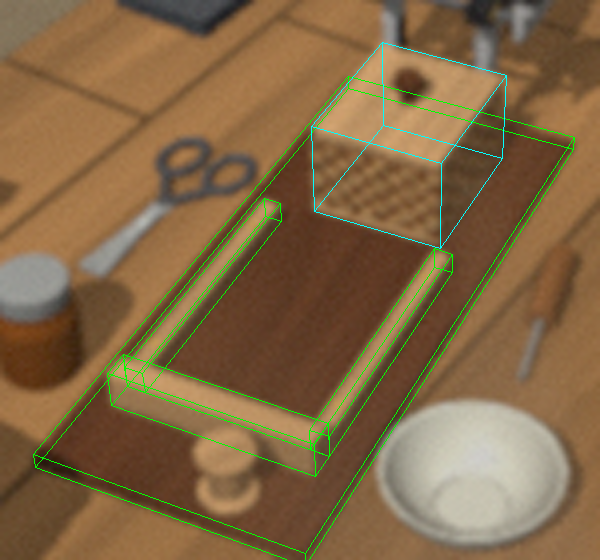

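```bash

python3 -m creep '[{"xyz":[-0.1,0,0],"rot":[0,0,0],"grip":0.68},{"xyz":[-0.1,0,0],"rot":[0,0,0],"grip":0.68},{"xyz":[-0.05,0,-0.15],"rot":[0,0,0],"grip":0.68},{"xyz":[0,0,-0.15],"rot":[0,0,0],"grip":0.68},{"xyz":[0,0,-0.15],"rot":[0,0,0.15],"grip":0.68},{"xyz":[0,0,0],"rot":[0,0,0.15],"grip":0.68},{"xyz":[0,0,0],"rot":[0,0,0.15],"grip":0.68},{"xyz":[0,0,0],"rot":[0,0,0.15],"grip":0.68},{"xyz":[0,0,0],"rot":[0,0,0.15],"grip":0.68},{"xyz":[0,0,0],"rot":[0,0,0.15],"grip":0.68},{"xyz":[0,0,0],"rot":[0,0,0.15],"grip":0.68},{"xyz":[0,0,0],"rot":[0,0,0.15],"grip":0.68},{"xyz":[0,0,0],"rot":[0,0,0.15],"grip":0.68},{"xyz":[0,0,0],"rot":[0,0,0.15],"grip":0.68},{"xyz":[0,0,0],"rot":[0,0,0],"grip":0.68},{"xyz":[0,0,0],"rot":[0,0,0],"grip":0.68}]'
python3 -c "
from h import *
need(-.111,.115,.045); shot('5')"
```

```text
t: 13.05
position: [0.5831, -0.1883, 0.179]
tool_rot: [-0.0, 0.997, 0.072, -0.0]
force: [0.4, 0.2, -1.3]
opening: 0.0641
t 13.05 tcp [ 0.5831 -0.1883  0.179 ] lane xy [-0.2544  0.0005] headx-lane -1.5679 tz [-0.     0.001 -1.   ] F [ 0.43  0.18 -1.27] open 0.0641
mm [-114.  -143.7  134.1] units [-0.38   -0.479   0.4471]
```

View pics/top5c.png

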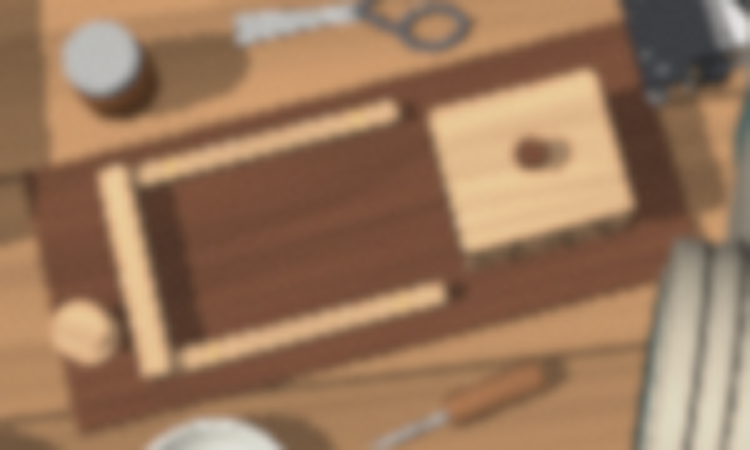

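View pics/side5c.png

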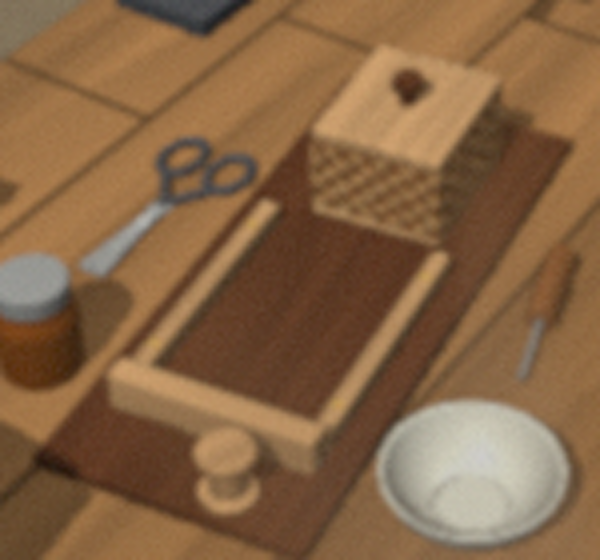

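```bash
python3 - <<'E'
from h import *
bfit([(385,43),(502,82),(440,165),(313,125),(440,242),(315,205)],[(595,68),(633,210),(465,252),(430,109)],"5")
E
python3 -m creep '[{"xyz":[-0.127,-0.06,0],"rot":[0,0,0],"grip":0.68},{"xyz":[-0.127,-0.08,0],"rot":[0,0,0],"grip":0.68},{"xyz":[-0.127,-0.13,0],"rot":[0,0,0],"grip":0.68},{"xyz":[0,-0.2,0],"rot":[0,0,0],"grip":0.68},{"xyz":[0,0,0],"rot":[0,0,0],"grip":0.68},{"xyz":[0,0,0.15],"rot":[0,0,0],"grip":0.68},{"xyz":[0,0,0.15],"rot":[0,0,0],"grip":0.68},{"xyz":[0,0,0.15],"rot":[0,0,0],"grip":0.68},{"xyz":[0,0,0],"rot":[0,0,0],"grip":0.68},{"xyz":[0,0,0],"rot":[0,0,0],"grip":0.68}]'
python3 -c "
from h import *
need(-.111,.0605,.045)"
```

```text
lane [0.5475 0.0638 1.7129] box [ 0.5573 -0.0481  1.6962] off [-0.19  0.47  0.08  0.46]
REL [-0.1121  0.0062 -0.0167]
side rel [-0.1164  0.0061 -0.0207]
top rel [-0.1099  0.0047 -0.0144]
t: 14.4
position: [0.4511, -0.066, 0.0451]
tool_rot: [0.0, 0.998, 0.07, 0.001]
force: [-0.0, -1.2, 0.6]
opening: 0.0639
t 14.4 tcp [ 0.4511 -0.066   0.0451] lane xy [-0.1148  0.1139] headx-lane -1.5715 tz [ 0.002 -0.    -1.   ] F [-0.03 -1.15  0.63] open 0.0639
mm [53.4 -3.8  0.2] units [ 0.1781 -0.0127  0.0006]
```

```bash

python3 -m creep '[{"xyz":[0.04,-0.012,0],"rot":[0,0,0],"grip":0.68},{"xyz":[0.05,0,0],"rot":[0,0,0],"grip":0.68},{"xyz":[0.03,0,0],"rot":[0,0,0],"grip":0.68},{"xyz":[0.02,0,0],"rot":[0,0,0],"grip":0.68},{"xyz":[0.01,0,0],"rot":[0,0,0],"grip":0.68},{"xyz":[0.01,0,0],"rot":[0,0,0],"grip":0.68},{"xyz":[0.01,0,0],"rot":[0,0,0],"grip":0.68},{"xyz":[0.008,0,0],"rot":[0,0,0],"grip":0.68},{"xyz":[0,0,0],"rot":[0,0,0],"grip":0.68}]'
python3 -c "
from h import *
st()"
python3 -m creep '[{"xyz":[-0.05,0,0],"rot":[0,0,0],"grip":0.68},{"xyz":[-0.15,0,0],"rot":[0,0,0],"grip":0.68},{"xyz":[0,0,-0.18],"rot":[0,0,0],"grip":0.68},{"xyz":[0,0,-0.18],"rot":[0,0,0],"grip":0.68},{"xyz":[0,0.2,-0.1],"rot":[0,0,0],"grip":0.68},{"xyz":[0,0.2,0],"rot":[0,0,0],"grip":0.68},{"xyz":[0,0.2,0],"rot":[0,0,0],"grip":0.68},{"xyz":[0,0,0],"rot":[0,0,-0.15],"grip":0.68},{"xyz":[0,0,0],"rot":[0,0,-0.15],"grip":0.68},{"xyz":[0,0,0],"rot":[0,0,-0.15],"grip":0.68},{"xyz":[0,0,0],"rot":[0,0,-0.15],"grip":0.68},{"xyz":[0,0,0],"rot":[0,0,-0.15],"grip":0.68},{"xyz":[0,0,0],"rot":[0,0,-0.15],"grip":0.68},{"xyz":[0,0,0],"rot":[0,0,-0.15],"grip":0.68},{"xyz":[0,0,0],"rot":[0,0,-0.15],"grip":0.68},{"xyz":[0,0,0],"rot":[0,0,-0.15],"grip":0.68},{"xyz":[0,0,0],"rot":[0,0,-0.15],"grip":0.68},{"xyz":[0,0,0],"rot":[0,0,0],"grip":0.68}]'
python3 -c "
from h import *
need(-.26,0,.045); shot('6')"
```

```text
t: 15.52
position: [0.5027, -0.0542, 0.044]
tool_rot: [0.0, 0.997, 0.071, 0.0]
force: [-0.6, 0.3, -1.2]
opening: 0.0643
t 15.53 tcp [ 0.5027 -0.0542  0.044 ] lane xy [-0.1103  0.0612] headx-lane -1.5709 tz [ 0.  0. -1.] F [-0.57  0.33 -1.25] open 0.0643
t: 17.77
position: [0.4686, -0.2371, 0.1802]
tool_rot: [0.001, 0.656, 0.755, 0.001]
force: [-0.4, -0.1, 0.5]
opening: 0.0641
t 17.77 tcp [ 0.4686 -0.2371  0.1802] lane xy [-0.2866  0.1209] headx-lane -0.0023 tz [ 0.002  0.    -1.   ] F [-0.43 -0.06  0.45] open 0.0641
mm [ 26.9 120.6 135.4] units [0.0896 0.4019 0.4514]
```

View pics/top6c.png

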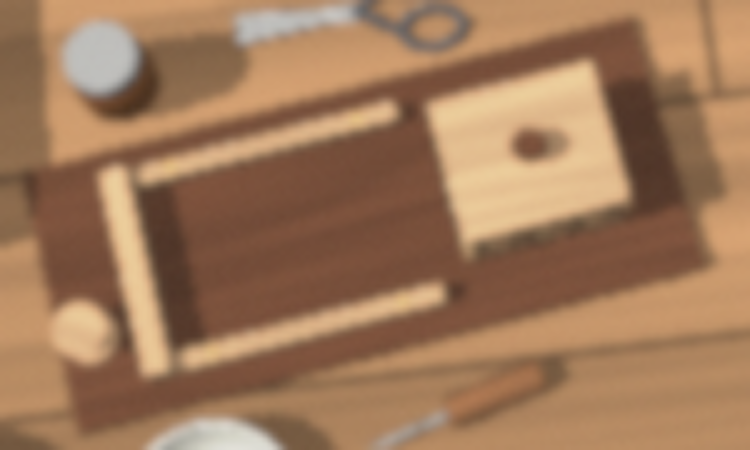

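View pics/side6c.png

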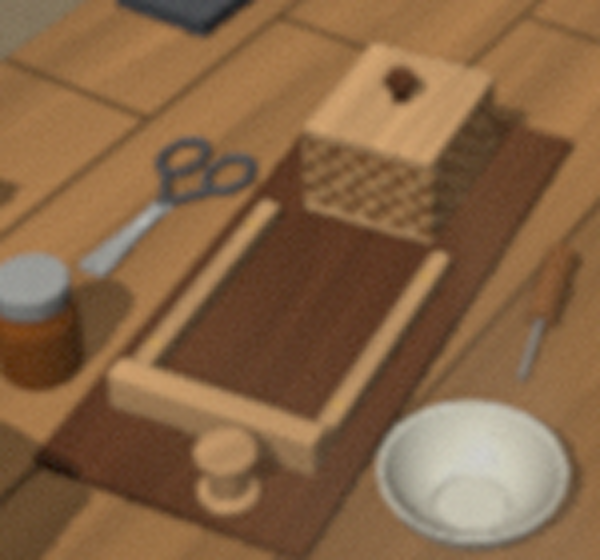

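```bash
python3 - <<'E'
from h import *
bfit([(375,42),(493,76),(433,164),(304,125),(434,240),(307,205)],[(593,60),(630,202),(465,243),(428,102)],"6")
E
```

```text
lane [0.5475 0.0638 1.7127] box [ 0.5635 -0.047   1.7088] off [-0.27  0.52  0.12  0.48]
REL [-0.112  -0.0002 -0.0039]
side rel [-0.1152 -0.0006  0.0014]
top rel [-0.1103 -0.0011 -0.0108]
```

View pics/top6o.png

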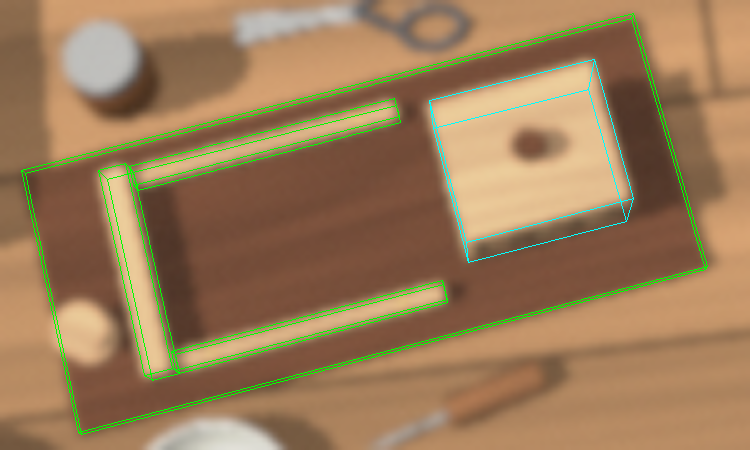

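View pics/side6o.png

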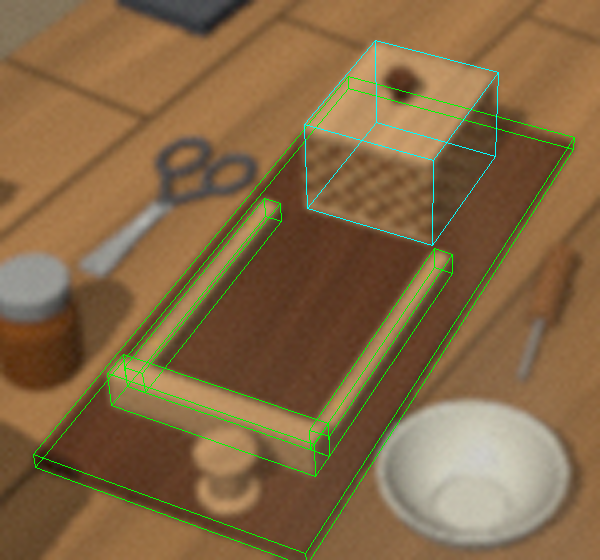

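```bash

python3 -m creep '[{"xyz":[0.03,0.134,0],"rot":[0,0,0],"grip":0.68},{"xyz":[0.03,0.134,0],"rot":[0,0,0],"grip":0.68},{"xyz":[0.03,0.134,0],"rot":[0,0,0],"grip":0.68},{"xyz":[0,0,0],"rot":[0,0,0],"grip":0.68},{"xyz":[0,0,0.15],"rot":[0,0,0],"grip":0.68},{"xyz":[0,0,0.15],"rot":[0,0,0],"grip":0.68},{"xyz":[0,0,0.15],"rot":[0,0,0],"grip":0.68},{"xyz":[0,0,0],"rot":[0,0,0],"grip":0.68},{"xyz":[0,0,0],"rot":[0,0,0],"grip":0.68}]'
python3 -c "
from h import *
need(-.1,0,.045)"
```

```text
t: 19.0
position: [0.5843, -0.1936, 0.0466]
tool_rot: [0.001, 0.656, 0.755, 0.0]
force: [-0.0, -0.4, 0.6]
opening: 0.0637
t 19.0 tcp [ 0.5843 -0.1936  0.0466] lane xy [-2.599e-01  2.000e-04] headx-lane -0.0012 tz [ 0.002 -0.001 -1.   ] F [-0.05 -0.43  0.58] open 0.0637
mm [159.9  -0.    1.4] units [ 5.329e-01 -1.000e-04  4.800e-03]
```

```bash

python3 -m creep '[{"xyz":[0.08,0,0.003],"rot":[0,0,0],"grip":0.68},{"xyz":[0.08,0,0],"rot":[0,0,0],"grip":0.68},{"xyz":[0.04,0,0],"rot":[0,0,0],"grip":0.68},{"xyz":[0.016,0,0],"rot":[0,0,0],"grip":0.68},{"xyz":[0.016,0,0],"rot":[0,0,0],"grip":0.68},{"xyz":[0.016,0,0],"rot":[0,0,0],"grip":0.68},{"xyz":[0.016,0,0],"rot":[0,0,0],"grip":0.68},{"xyz":[0.016,0,0],"rot":[0,0,0],"grip":0.68},{"xyz":[0.016,0,0],"rot":[0,0,0],"grip":0.68},{"xyz":[0.016,0,0],"rot":[0,0,0],"grip":0.68},{"xyz":[0.016,0,0],"rot":[0,0,0],"grip":0.68},{"xyz":[0.016,0,0],"rot":[0,0,0],"grip":0.68},{"xyz":[0.016,0,0],"rot":[0,0,0],"grip":0.68},{"xyz":[0.016,0,0],"rot":[0,0,0],"grip":0.68},{"xyz":[0.016,0,0],"rot":[0,0,0],"grip":0.68},{"xyz":[0.016,0,0],"rot":[0,0,0],"grip":0.68},{"xyz":[0.016,0,0],"rot":[0,0,0],"grip":0.68}]'
python3 -c "
from h import *
need(.03,0,.045); shot('7')"
```

```text
t: 21.12
position: [0.5656, -0.0668, 0.0442]
tool_rot: [0.0, 0.655, 0.755, 0.0]
force: [1.0, -0.9, -0.8]
opening: 0.0635
t 21.12 tcp [ 0.5656 -0.0668  0.0442] lane xy [-0.1317  0.0007] headx-lane -0.0001 tz [ 0.  0. -1.] F [ 1.03 -0.92 -0.78] open 0.0635
mm [161.7   0.7  -0.8] units [ 0.5391  0.0024 -0.0026]
```

View pics/top7c.png

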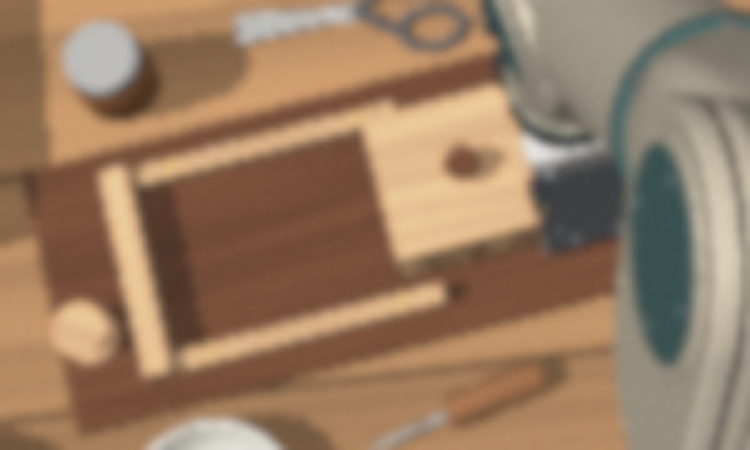

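View pics/side7c.png

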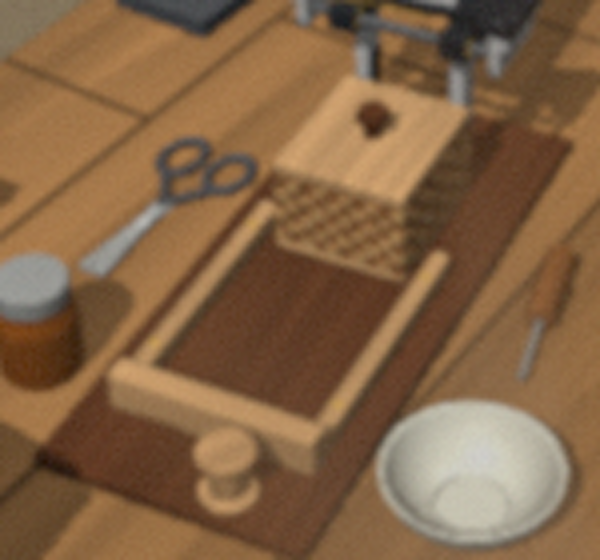

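```bash
python3 - <<'E'
from h import *
bfit([(352,77),(470,113),(408,204),(273,163),(405,279),(278,243)],[None,None,(402,264),(362,124)],"7")
E
```

```text
lane [0.5477 0.0634 1.7124] box [ 5.5500e-01 -5.0000e-04  1.7045e+00] off [-0.47  0.76  0.14  0.61]
REL [-0.0643  0.0018 -0.0079]
side rel [-0.0651  0.0016 -0.0156]
top rel [-0.0638  0.0002  0.0247]
```

View pics/top7o.png

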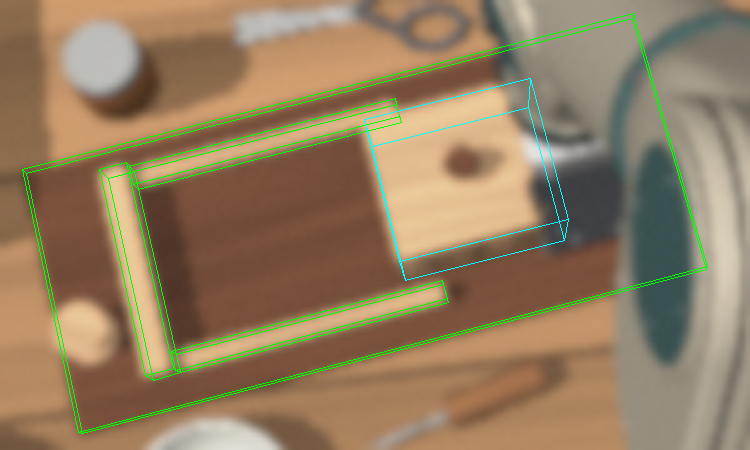

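View pics/side7o.png

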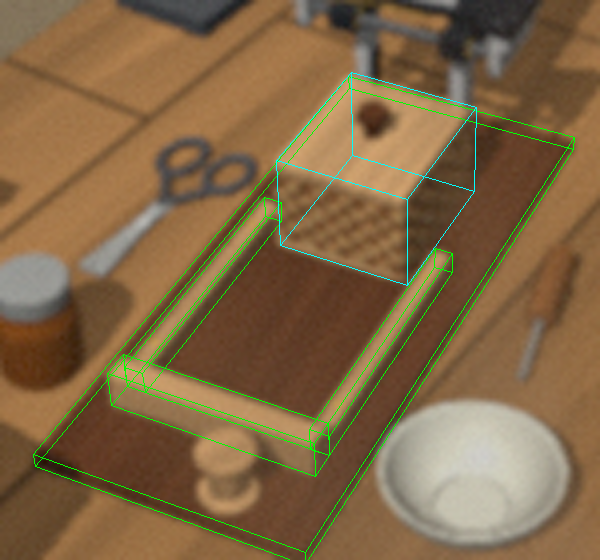

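```bash

python3 -m creep '[{"xyz":[0.018,0,0],"rot":[0,0,0],"grip":0.68},{"xyz":[0.018,0,0],"rot":[0,0,0],"grip":0.68},{"xyz":[0.018,0,0],"rot":[0,0,0],"grip":0.68},{"xyz":[0.018,0,0],"rot":[0,0,0],"grip":0.68},{"xyz":[0.018,0,0],"rot":[0,0,0],"grip":0.68},{"xyz":[0.018,0,0],"rot":[0,0,0],"grip":0.68},{"xyz":[0.018,0,0],"rot":[0,0,0],"grip":0.68},{"xyz":[0.018,0,0],"rot":[0,0,0],"grip":0.68},{"xyz":[0.018,0,0],"rot":[0,0,0],"grip":0.68},{"xyz":[0.018,0,0],"rot":[0,0,0],"grip":0.68},{"xyz":[0.018,0,0],"rot":[0,0,0],"grip":0.68},{"xyz":[0.018,0,0],"rot":[0,0,0],"grip":0.68},{"xyz":[0.018,0,0],"rot":[0,0,0],"grip":0.68},{"xyz":[0.018,0,0],"rot":[0,0,0],"grip":0.68},{"xyz":[0.018,0,0],"rot":[0,0,0],"grip":0.68},{"xyz":[0.018,0,0],"rot":[0,0,0],"grip":0.68},{"xyz":[0.018,0,0],"rot":[0,0,0],"grip":0.68},{"xyz":[0.018,0,0],"rot":[0,0,0],"grip":0.68},{"xyz":[0,0,0],"rot":[0,0,0],"grip":0.68}]'
python3 -c "
from h import *
need(.03,0,.045); shot('8')"
```

```text
t: 23.6
position: [0.5516, 0.0306, 0.0441]
tool_rot: [-0.001, 0.655, 0.756, 0.0]
force: [0.3, 0.6, -0.4]
opening: 0.0636
t 23.6 tcp [0.5516 0.0306 0.0441] lane xy [-0.0333  0.0008] headx-lane 0.0011 tz [-0.     0.001 -1.   ] F [ 0.33  0.64 -0.36] open 0.0636
mm [63.3  0.9 -0.9] units [ 0.2111  0.003  -0.0028]
```

View pics/top8c.png

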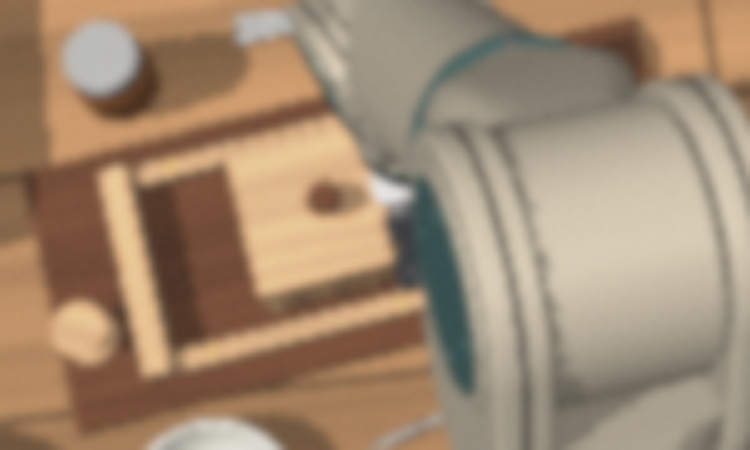

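View pics/side8c.png

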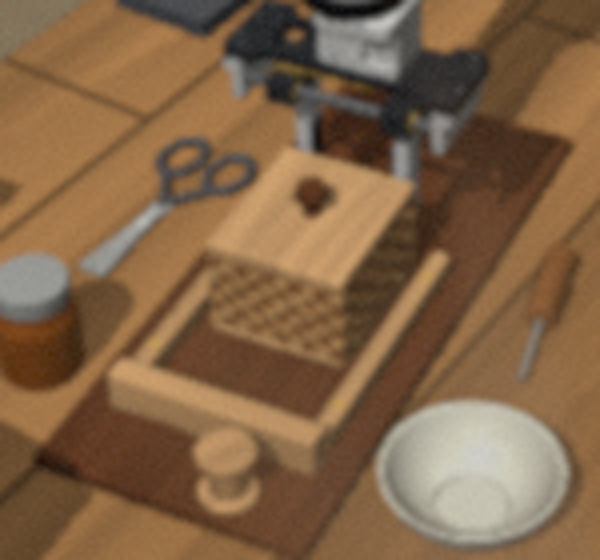

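```bash
python3 - <<'E'
from h import *
bfit([(293,147),(417,183),(347,287),(207,246),(345,362),(215,322)],[None,None,(261,298),(222,158)],"8")
E
```

```text
lane [0.5477 0.0634 1.7126] box [0.5417 0.0962 1.7108] off [-0.36  0.67  0.07  0.56]
REL [ 0.0333  0.0013 -0.0018]
side rel [ 0.0314  0.0013 -0.0077]
top rel [ 0.0357 -0.0021  0.0347]
```

View pics/side8o.png

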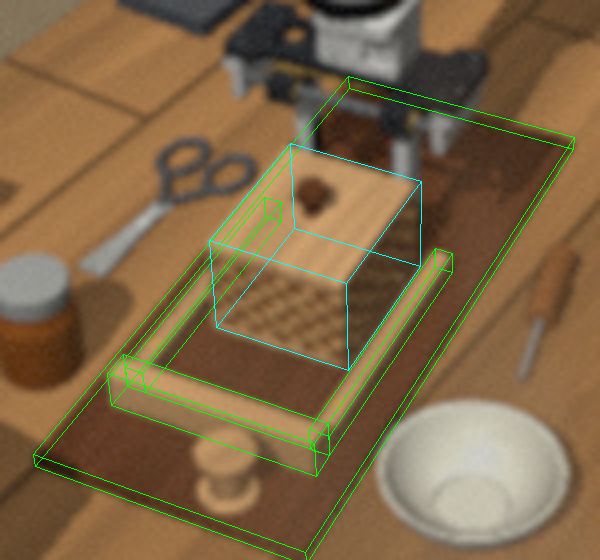

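```bash

python3 -m creep '[{"xyz":[0.017,0,0],"rot":[0,0,0],"grip":0.68},{"xyz":[0.017,0,0],"rot":[0,0,0],"grip":0.68},{"xyz":[0.017,0,0],"rot":[0,0,0],"grip":0.68},{"xyz":[0.017,0,0],"rot":[0,0,0],"grip":0.68},{"xyz":[0.017,0,0],"rot":[0,0,0],"grip":0.68},{"xyz":[0.017,0,0],"rot":[0,0,0],"grip":0.68},{"xyz":[0.017,0,0],"rot":[0,0,0],"grip":0.68},{"xyz":[0.017,0,0],"rot":[0,0,0],"grip":0.68},{"xyz":[0.017,0,0],"rot":[0,0,0],"grip":0.68},{"xyz":[0.017,0,0],"rot":[0,0,0],"grip":0.68},{"xyz":[0.017,0,0],"rot":[0,0,0],"grip":0.68},{"xyz":[0.017,0,0],"rot":[0,0,0],"grip":0.68},{"xyz":[0.017,0,0],"rot":[0,0,0],"grip":0.68},{"xyz":[0,0,0],"rot":[0,0,0],"grip":0.68}]'
python3 -c "
from h import *
need(.042,0,.045); shot('9')"
```

```text
t: 25.45
position: [0.5425, 0.0958, 0.0443]
tool_rot: [-0.0, 0.655, 0.756, 0.0]
force: [0.1, -1.0, -0.1]
opening: 0.0639
t 25.45 tcp [0.5425 0.0958 0.0443] lane xy [0.0325 0.0006] headx-lane 0.0008 tz [ 0.     0.001 -1.   ] F [ 0.14 -0.97 -0.15] open 0.0639
mm [ 9.5  0.6 -0.7] units [ 0.0316  0.002  -0.0024]
```

View pics/top9c.png

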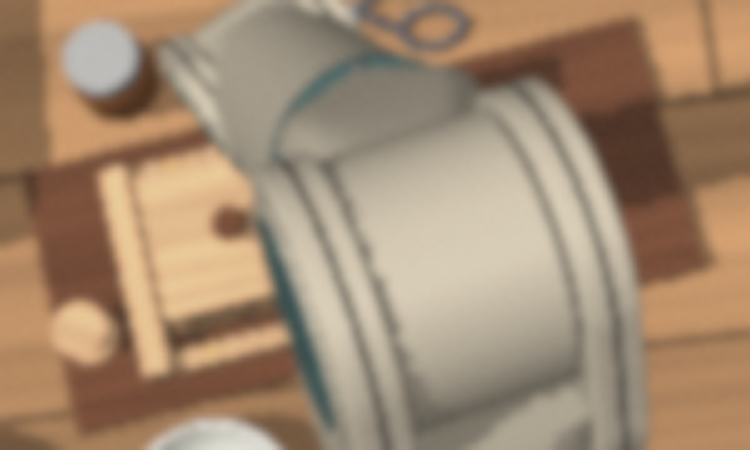

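View pics/side9c.png

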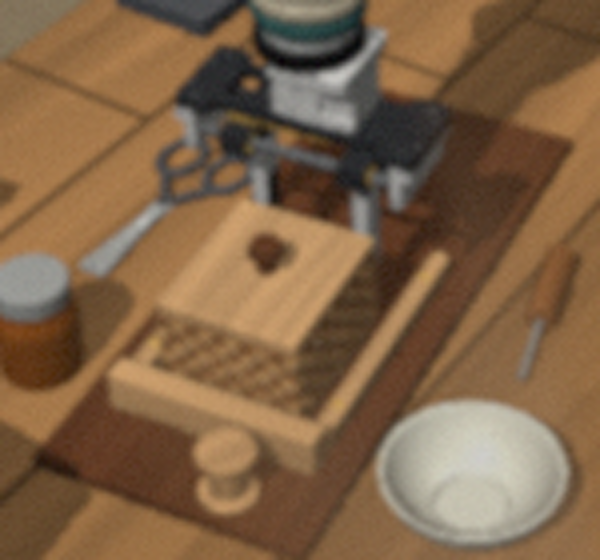

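```bash

python3 -m creep '[{"xyz":[0.006,0,0],"rot":[0,0,0],"grip":0.68},{"xyz":[0.006,0,0],"rot":[0,0,0],"grip":0.68},{"xyz":[0.006,0,0],"rot":[0,0,0],"grip":0.68}]'
python3 -m creep '[{"xyz":[0.005,0,0],"rot":[0,0,0],"grip":0.68},{"xyz":[0,0,0],"rot":[0,0,0],"grip":0.68}]'
python3 -c "
from h import *
st()"
python3 -m creep '[{"xyz":[0.005,0,0],"rot":[0,0,0],"grip":0.68},{"xyz":[0,0,0],"rot":[0,0,0],"grip":0.68}]'
python3 -c "
from h import *
st()"
```

```text
t: 25.92
position: [0.5419, 0.0994, 0.0443]
tool_rot: [0.0, 0.656, 0.755, -0.0]
force: [0.9, -2.4, 1.9]
opening: 0.064
t: 26.18
position: [0.5416, 0.1017, 0.0443]
tool_rot: [0.0, 0.655, 0.755, 0.0]
force: [0.6, -1.9, 1.6]
opening: 0.0638
t 26.18 tcp [0.5416 0.1017 0.0443] lane xy [0.0384 0.0006] headx-lane -0.0002 tz [ 0.  0. -1.] F [ 0.56 -1.89  1.56] open 0.0638
t: 26.42
position: [0.5414, 0.1032, 0.0442]
tool_rot: [0.0, 0.655, 0.755, 0.0]
force: [-0.6, -2.5, 1.5]
opening: 0.0638
t 26.43 tcp [0.5414 0.1032 0.0442] lane xy [0.04   0.0007] headx-lane -0.0002 tz [ 0.  0. -1.] F [-0.57 -2.47  1.49] open 0.0638
```

```bash

for i in 1; do python3 -m creep '[{"xyz":[0.005,0,0],"rot":[0,0,0],"grip":0.68},{"xyz":[0,0,0],"rot":[0,0,0],"grip":0.68}]' | grep -E "pos|force"; done
python3 -m creep '[{"xyz":[0.004,0,0],"rot":[0,0,0],"grip":0.68},{"xyz":[0,0,0],"rot":[0,0,0],"grip":0.68}]' | grep -E "pos|force"
python3 -c "
from h import *
st();shot('10')"
```

```text
position: [0.5412, 0.1047, 0.0442]
force: [0.8, -2.8, 2.1]
position: [0.541, 0.1058, 0.0442]
force: [0.5, -2.1, 1.4]
t 26.93 tcp [0.541  0.1058 0.0442] lane xy [0.0426 0.0007] headx-lane -0.0003 tz [ 0.  0. -1.] F [ 0.51 -2.08  1.36] open 0.0643
```

View pics/side10c.png

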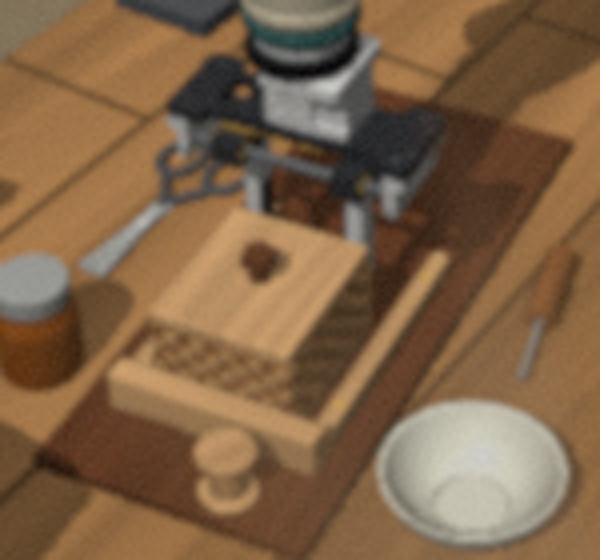

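```bash

python3 -m creep '[{"xyz":[0.004,0,0],"rot":[0,0,0],"grip":0.68},{"xyz":[0,0,0],"rot":[0,0,0],"grip":0.68}]' | grep -E "pos|force"
python3 -m creep '[{"xyz":[0.004,0,0],"rot":[0,0,0],"grip":0.68},{"xyz":[0,0,0],"rot":[0,0,0],"grip":0.68}]' | grep -E "pos|force"
```

```text
position: [0.5409, 0.1057, 0.0442]
force: [1.3, -5.9, 2.4]
position: [0.5409, 0.1057, 0.0442]
force: [2.2, -7.3, 3.3]
```

```bash

python3 -m creep '[{"xyz":[-0.03,0,0],"rot":[0,0,0],"grip":0.68},{"xyz":[-0.1,0,0],"rot":[0,0,0],"grip":0.68},{"xyz":[-0.15,0,0],"rot":[0,0,0],"grip":0.68},{"xyz":[-0.1,0,-0.15],"rot":[0,0,0],"grip":0.68},{"xyz":[-0.1,0,-0.15],"rot":[0,0,0],"grip":0.68},{"xyz":[-0.15,0,-0.12],"rot":[0,0,0],"grip":0.68},{"xyz":[-0.2,0,0],"rot":[0,0,0],"grip":0.68},{"xyz":[-0.2,0,0],"rot":[0,0,0],"grip":0.68},{"xyz":[0,0,0],"rot":[0,0,0],"grip":0.68},{"xyz":[0,0,0],"rot":[0,0,0],"grip":0.68}]'
python3 -c "
from h import *
st();shot('11')"
```

```text
t: 28.78
position: [0.5841, -0.1962, 0.1697]
tool_rot: [-0.001, 0.655, 0.756, 0.001]
force: [-0.2, 0.4, -0.5]
opening: 0.0639
t 28.77 tcp [ 0.5841 -0.1962  0.1697] lane xy [-0.2624  0.0007] headx-lane 0.0006 tz [-0.     0.002 -1.   ] F [-0.18  0.39 -0.51] open 0.0639
```

View pics/side11c.png

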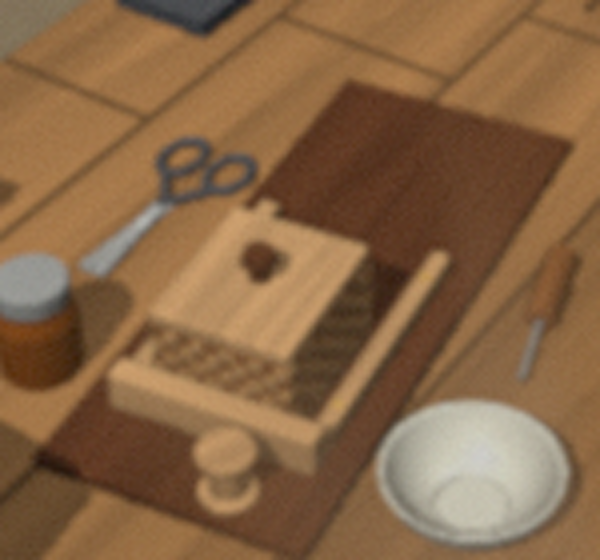

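View pics/top11c.png

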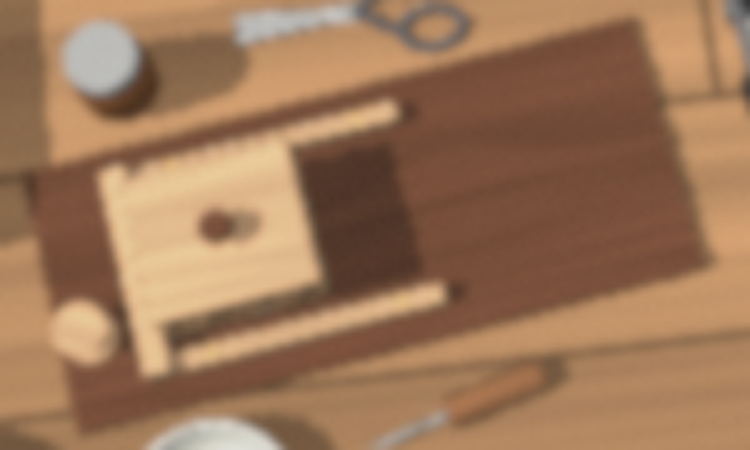

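```bash
python3 - <<'E'
from h import *
bfit([(240,207),(370,245),(296,360),(149,316),None,None],[(288,137),(326,283),None,None],"11")
for n in ["spool","bowl","shears","awl","jar","round_basket","mallet","basket"]:
    print(n,[[(round(d["confidence"],2),[round(v,3) for v in d["position"]]) for d in models.mark_of(c,n)[:1]] for c in("side","top")])
E
```

```text
lane [0.5475 0.0637 1.7125] box [0.5303 0.1719 1.7348] off [-0.43  0.75  0.24  0.47]
REL [0.1096 0.0017 0.0224]
side rel [0.1102 0.0026 0.023 ]
top rel [ 0.109  -0.      0.0105]
spool [[(0.64, [0.483, 0.288, 0.013])], [(0.62, [0.48, 0.285, 0.011])]]
bowl [[(0.96, [0.347, 0.205, 0.002])], [(0.84, [0.347, 0.204, -0.005])]]
shears [[(0.78, [0.711, 0.068, -0.002])], [(0.73, [0.702, 0.067, 0.003])]]
awl [[(0.52, [0.395, 0.036, -0.0])], [(0.7, [0.393, 0.03, -0.002])]]
jar [[(0.73, [0.672, 0.253, 0.002])], [(0.85, [0.672, 0.248, -0.002])]]
round_basket [[(0.77, [0.342, 0.464, 0.0])], [(0.88, [0.342, 0.463, -0.002])]]
mallet [[(0.33, [0.478, 0.057, 0.009])], []]
basket [[(0.78, [0.533, 0.175, 0.012])], [(0.89, [0.531, 0.175, 0.014])]]
```

```bash
python3 -c "
from station import ctrl
print(ctrl.sign_off())"
```

```text
the job is handed in; nothing more can be done
None
```

The box is up against the end stop, square and between the rails. I handed the job in at about 30 s of the 72 s allowed; the station reported no verdict.

**What I did:** I pushed only with two parted fingertips on the box's walls. Nudges from the left side and from behind, before it reached the rails, took out the starting offset of about 15 mm and 0.2 rad. I then pushed it slowly down the lane until it stopped moving. At that point the push rose from about 2 N to 7 N, and I backed straight off and lifted away.

**Last checks, from both cameras:**

| Measure | Found | Allowed |
|---|---|---|
| Box along the lane | about 0.110 m | 0.103 to 0.113 m |
| Box off the centre line | about +0.002 m | ±0.012 m |
| Skew | about 0.02 rad | below 0.1 rad |

- **Rails:** every picture taken on the way in showed clear gaps on both sides. There is no direct reading of contact on the rails.
- **Bystanders:** all of those detected were within about 5 mm of where they started.
- **Mallet:** it was not properly detected at the end. The top camera missed it, and the side camera gave one low-confidence report that is in fact the left rail. The arm never went near it at low height.
- **Disagreement:** while the box was between the rails, the top camera alone gave a skew of up to 0.035 rad. It could see only two lid corners, and the two cameras together gave about 0.

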